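# Empty the mixing-ball dispenser into a catch pan

### The arm

A 6-joint arm with a two-finger parallel gripper is mounted at the origin on the work surface. World frame = base frame: x ahead of the robot, y to its left, z up, the work surface at z = 0. Lengths are in mm, angles in rad, forces in N, time in s.
With the tool pointing down it reaches from about 300 to 950 mm from the base axis. Payload 3.1 kg.
Tool frame: the origin (TCP) lies at the very end of the fingers, on their centre line; the grasp point (between the pads) lies ctrl.grip_point_offset behind it (ctrl.grip_point_offset is the distance from the TCP to the grasp point, in mm); z points along the fingers, y is the line along which they close (so a half turn about z gives the same grasp; the last joint's range is limited). The gripper opens to 85 mm and grips with 20 to 120 N. Pads are 22 mm wide; open, the fingers measure 114 mm over their backs; the gripper's body (76 mm by 85 mm) begins 54 mm behind the grasp point. The pads swing forward as they close: fully open they stand 13 mm farther back than shut.
Start: joints at [1.255, 0.308, 1.634, -0, 1.2, -0.07], TCP at [152.109, 606.214, 231.272] pointing down, gripper open.
Joint ranges: [-3.06, 3.06], [-0.79, 1.96], [0.05, 2.63], [-1.19, 4.34], [0.05, 2.64], [-2.94, 2.94]. Speed limits (rad/s): [2.79, 2.79, 3.14, 3.14, 3.14, 3.14].

### API

Orientations are given as [roll, pitch, yaw] about the fixed x, y, z axes, in that order (R = Rz(yaw) Ry(pitch) Rx(roll)).
In Python, from cell import ctrl, cams gives the robot as it stands.
- The arm moves only by the tool move_arm, never from a script. Its argument "steps" is a list of rows, each a list of 3 entries, a list of its own where there are three numbers: the turn, a rotation vector about the tool's x, y, z in units of pi rad (1.0 is pi rad), then the shift along the tool's x, y, z in units of 100 mm (1.0 is 100 mm), then the opening, from -1 (shut) to 1 (fully open). In form: [[[rx, ry, rz], [dx, dy, dz], jaw], ...]. A call has 1 to 8 rows; each row shifts and turns the commanded pose from where the row before left it, along the tool's axes as they then stand; what a row does not reach is not made up. A row lasts 1/8 s, in which the tool goes at most 62.5 mm and 10.7 degrees, less where a joint would pass 70% of its speed; a pose out of reach is approached as far as the arm can. A call with a number of a shift or a turn outside -1 to 1 is refused whole. A call with a gripper value outside its range is refused whole. The fingers move at their own pace and stop on an object; the grip force is fixed at half the most. Time passes only in rows, so rows that do not move let the fingers close. It gives the time, the measured TCP pose, the force, the opening and the grip force at its end, in the units of the state.
- ctrl.get_state(): the state, without advancing time (a new reading comes with each control period).
- cams.read_camera(name): name is "scene" or "top"; returns (picture, depth): 384x512x3 uint8, red, green, blue; 384x512 float32, mm along the optical axis (not along the pixel's ray), 0 where there is no reading.
- cams.camera_model(name): a dict with "fov_y" (degrees; the focal length in pixels is half the picture's height over the tangent of half this angle, whatever the lens; pixels are square), "cx", "cy" (the principal point, pixels), "dist" ([k1, k2, p1, p2, k3] as OpenCV has them; the pictures are not rectified), "R" (3x3) and "t" (3): a world point X has camera coordinates R X + t. Camera axes: x right, y down, z forward; pixel columns grow to the right and rows downward; lengths in mm; the calibration is good to about 2 mm. A picture is of the moment at which its call begins. camera_model takes no time and is no camera call.
- ctrl.job_done(): hands the job in; it is judged then, once.
The state is a dict: "time": time; "joint_positions": joint angles; "joint_velocities": joint speeds; "joint_efforts": joint torques, N m; "tool_pos": TCP position; "ee_rot": TCP orientation; "force": force on the tool from outside, world axes, zero at the start; "wrist_torque": the same for the moment, N m; "opening": finger opening in mm; "finger_force": force on a finger pad.
Only numpy, scipy, OpenCV 4.12 (cv2) and the standard library are available. Lean on these libraries where they do the work, as an engineer would, in place of code of your own. Each camera call takes 0.05 s, during which the arm holds its last target. There are 200 camera calls.

### The job

Stand the catch pan on the bench under the spout of the plywood ball dispenser, then slide the dispenser's gate by its grip all the way to its open end stop so that all five mixing balls roll out into the pan. Leave the pan standing upright under the spout with the balls in it and the gate fully open, and do not disturb the jar, the jug or the wrench.

Things in the scene. Friction and masses are not known exactly. Their poses are not given: they have to be found in the camera images.
- dispenser: Plywood ball dispenser, fixed to the bench: a trough open on top, 31 mm wide inside, slopes 7 degrees down along its x axis to a spout pointing to -x (to the robot). Origin: on the bench below the middle of the spout's lip; z up. The trough spans x = 0 to 194 mm, rim at most 122 mm high; base board x = 35 to 210 mm, y within 45 mm. Rails for the gate: x = 15 to 34, y = -43 to 107, z = 47 to 59 mm.
- spout (a point): Middle of the spout's lip, on the trough floor, 68 mm above the bench; axes as the dispenser's. The lip's underside is 60 mm above the bench. Balls drop from here and come down 10 to 60 mm out from the lip (towards -x).
- gate (a joint): Sliding gate across the trough: 0 m closed, 0.060 m at the open end stop; grows as it slides to the dispenser's +y (left as the robot looks). Balls pass from about 0.035 m. About 2.5 N of friction; it stays where it is left. Steel plate at dispenser x = 24.5 mm, 5 mm thick, 50 mm wide, top 118 mm high. An upright aluminium block, 87 mm high, at y = 86 to 98 mm marks the open stop.
- gate_grip (a point): Centre of the top face of the gate's black grip, 154 mm above the bench; it moves with the gate. The grip is a block 18 mm (dispenser x) by 24 mm (y), 36 mm tall, standing on the gate plate's top edge. Axes as the dispenser's.
- pan: Loose steel catch pan, 0.25 kg, 110 (x) by 100 mm (y), walls 50 mm high, walls and floor 4 mm thick, open on top. Origin: centre of its underside; z up. A wooden handle plate stands up inside its -x wall: centre at x = -49 mm, 12 mm thick (x), 50 mm wide (y), top 85 mm above the underside. At the start it stands left or right of the dispenser, handle towards the robot.
- pan_handle (a point): Middle of the top edge of the pan's handle plate, 85 mm above the pan's underside; axes as the pan's.
- ball0_center (a point): Centre of a white ceramic mixing ball, 26 mm in diameter, 33 g, loose; the lowest of five, lying in the trough against the closed gate.
- ball1_center (a point): Centre of a white ceramic mixing ball, 26 mm in diameter, 33 g, loose; number 2 of the row of five in the trough, counted from the gate.
- ball2_center (a point): Centre of a white ceramic mixing ball, 26 mm in diameter, 33 g, loose; number 3 of the row of five in the trough, counted from the gate.
- ball3_center (a point): Centre of a white ceramic mixing ball, 26 mm in diameter, 33 g, loose; number 4 of the row of five in the trough, counted from the gate.
- ball4_center (a point): Centre of a white ceramic mixing ball, 26 mm in diameter, 33 g, loose; number 5 of the row of five in the trough, counted from the gate.
- jar: Bystander: closed jar, 64 mm in diameter, 85 mm high; origin at the centre of its underside. It stands beside the dispenser, across from the pan.
- jug: Bystander: white plastic bottle, 90 mm in diameter, 190 mm high; origin at the centre of its underside.
- wrench: Bystander: steel wrench, 170 mm long, lying flat on the bench, its length along its x axis; origin at the middle of its underside.

How it is judged (in metres and radians):
On the way, in this order (a step that is already met when the one before it is completed fails the run):
1. the pan stands upright on the bench under the spout, let go, while the gate is still shut (horizontal distance between pan and spout below 0.09 m and height (world z) of pan below 0.006 m and angle between pan's own z axis and vertical below 0.1 rad and value of joint gate below 0.025 m and contact force between the fingers and pan below 0.5 N), for 0.2 s.
2. the gate is at its open end stop (value of joint gate above 0.055 m), for 0.2 s.
At the end, for the whole second after the job is handed in: All five balls lie in the pan (their centres inside its walls and below its rim); the pan stands upright (within 0.1 rad) on the bench, at rest, its centre within 90 mm horizontally of the spout's lip; the gate is within 5 mm of its open end stop (x of ball0_center in the frame of pan between -0.051 and 0.051 m and y of ball0_center in the frame of pan between -0.046 and 0.046 m and z of ball0_center in the frame of pan between 0 and 0.05 m and x of ball1_center in the frame of pan between -0.051 and 0.051 m and y of ball1_center in the frame of pan between -0.046 and 0.046 m and z of ball1_center in the frame of pan between 0 and 0.05 m and x of ball2_center in the frame of pan between -0.051 and 0.051 m and y of ball2_center in the frame of pan between -0.046 and 0.046 m and z of ball2_center in the frame of pan between 0 and 0.05 m and x of ball3_center in the frame of pan between -0.051 and 0.051 m and y of ball3_center in the frame of pan between -0.046 and 0.046 m and z of ball3_center in the frame of pan between 0 and 0.05 m and x of ball4_center in the frame of pan between -0.051 and 0.051 m and y of ball4_center in the frame of pan between -0.046 and 0.046 m and z of ball4_center in the frame of pan between 0 and 0.05 m and horizontal distance between pan and spout below 0.09 m and height (world z) of pan below 0.006 m and angle between pan's own z axis and vertical below 0.1 rad and value of joint gate above 0.055 m and linear speed of pan below 0.02 m/s); the robot touches nothing.
It fails at once if the jar is pushed more than 30 mm or tipped (distance of jar from where it was at the start of the episode above 0.03 m or angle between jar's own z axis and vertical above 0.4 rad).
It fails at once if the jug is pushed more than 30 mm or tipped (distance of jug from where it was at the start of the episode above 0.03 m or angle between jug's own z axis and vertical above 0.4 rad).
It fails at once if the wrench is pushed more than 30 mm (distance of wrench from where it was at the start of the episode above 0.03 m).
It also fails if it takes over 51 s, if anything falls off the work surface, if the arm or the gripper's body presses on something with over 40 N, if the wrist force passes 120 N, or if a joint passes its speed limit or range.

## Working session

There is one attempt and no reset: what is moved stays moved. The work goes in short steps, Python scripts to look and compute and a tool call to move; the robot and the scene stay as the last step left them, time stands still between calls to the robot, and variables do not carry over. Pictures are saved under pics/ and viewed, at most 10 in all, crops included, and the job is handed in when it is done.

Besides the shell and the picture viewer there is one more tool, called as name([rows], argument=value, ...), one row to a line, values as JSON. move_arm: Moves the arm, as the interface text tells. Shifts and turns lie within -1 to 1; 1 stands for 100 mm of shift or pi rad of turn. Its arguments: {"type":"object","properties":{"steps":{"type":"array"}},"required":["steps"]}

```bash
mkdir -p pics
cat > h.py <<'E'
import numpy as np, cv2
from cell import ctrl, cams
def model(n):
    m=cams.camera_model(n); f=192/np.tan(np.radians(m["fov_y"])/2)
    K=np.array([[f,0,m["cx"]],[0,f,m["cy"]],[0,0,1]]); return K,np.array(m["dist"],float),np.array(m["R"],float),np.array(m["t"],float)
def rays(n,px):
    K,d,R,t=model(n); p=cv2.undistortPoints(np.array(px,float).reshape(-1,1,2),K,d).reshape(-1,2)
    return np.c_[p,np.ones(len(p))]
def onplane(n,px,z):
    K,d,R,t=model(n); D=rays(n,px)@R; C=-R.T@t
    return C+D*((z-C[2])/D[:,2])[:,None]
def cloud(n,dep):
    K,d,R,t=model(n); v,u=np.mgrid[:384,:512]
    r=rays(n,np.c_[u.ravel(),v.ravel()])*dep.reshape(-1,1)
    P=((r-t)@R); P[dep.ravel()==0]=np.nan; return P.reshape(384,512,3)
E
python3 - <<'E'
from h import *
for n in("scene","top"):
    im,d=cams.read_camera(n); cv2.imwrite(f"pics/{n}0.png",im[:,:,::-1]); np.savez(f"{n}0.npz",im=im,d=d)
    K,_,R,t=model(n); print(n,K[0,0],-R.T@t,R[2])
print(ctrl.get_state(),ctrl.grip_point_offset)
E
```

```text
scene 395.68575652519377 [993.45346848 324.52539646 815.01177526] [-0.46661221 -0.37660326 -0.80027685]
top 420.75778843609817 [ 532.7672143   -22.41336197 1079.93346698] [ 0.05002619  0.02648492 -0.99839668]
{'time': 0.1, 'joint_positions': array([ 1.25531146e+00,  3.08910299e-01,  1.63511025e+00, -1.39091481e-05,
        1.19971761e+00, -6.97006993e-02]), 'joint_velocities': array([ 6.82898737e-04, -1.95436074e-03, -2.10195467e-03, -9.43283309e-05,
        3.00732635e-03,  1.49748009e-04]), 'joint_efforts': array([-3.90014839e-04, -4.16408050e+01, -2.77646273e+01, -4.30765158e-05,
        3.96172007e-03,  4.41603490e-06]), 'tool_pos': array([151.86220389, 605.46809059, 230.14239547]), 'ee_rot': array([-3.13945146e+00, -1.36501749e-04,  2.89581340e+00]), 'force': array([-0.98235578, -0.97437997,  0.6476353 ]), 'wrist_torque': array([ 0.00311469,  0.01009568, -0.01136927]), 'finger_force': 0.0, 'opening': 85.17127317027813} 18.700000000000003
```

View pics/scene0.png

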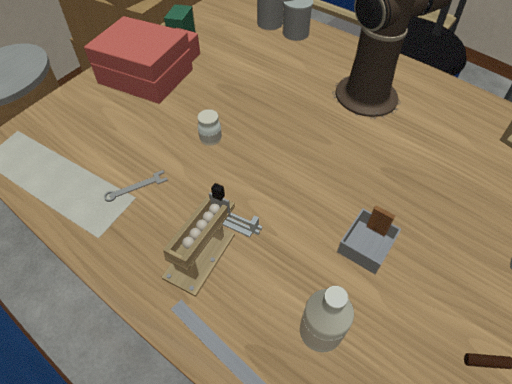

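View pics/top0.png

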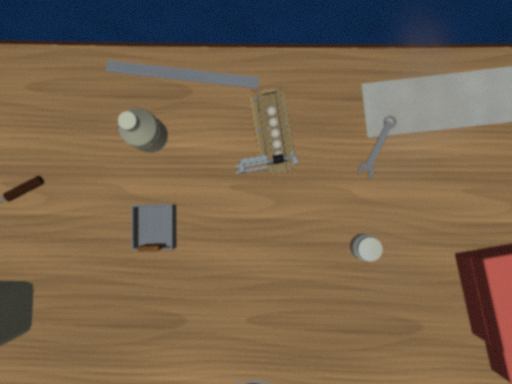

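The top view shows the pan at about (155,228), its handle at (150,247), the dispenser from (268,92) to (280,170), the black grip at (279,159), the open-stop block near (241,166), the jar at (368,248), the jug at (140,130) and the wrench at (378,145). The scene view agrees, with the pan at (370,240) and the grip at (217,191).

```bash
python3 - <<'E'
from h import *
from scipy.spatial import cKDTree
P={};IM={}
for n in("scene","top"):
    z=np.load(n+"0.npz"); P[n]=cloud(n,z["d"]); IM[n]=z["im"]
def rect(p):
    r=cv2.minAreaRect(p[:,:2].astype(np.float32)); return np.round(r[0],1),np.round(r[1],1),round(r[2],2)
for n in P:
    Q=P[n]; hsv=cv2.cvtColor(IM[n],cv2.COLOR_RGB2HSV).astype(int)
    c=onplane("top",[(155,228)],0)[0]; g=onplane("top",[(275,135)],80)[0]
    print(n,c,g)
    near=np.hypot(Q[...,0]-c[0],Q[...,1]-c[1])<110
    a=near&(Q[...,2]>12)&(Q[...,2]<100); print(" pan>12",a.sum(),rect(Q[a]))
    a=near&(Q[...,2]>42)&(Q[...,2]<55); print(" pan rim",a.sum(),rect(Q[a]),np.median(Q[a][:,2]))
    a=near&(Q[...,2]>62)&(Q[...,2]<100); print(" handle",a.sum(),rect(Q[a]),Q[a].max(0),np.median(Q[a],0))
    near=np.hypot(Q[...,0]-g[0],Q[...,1]-g[1])<150
    a=near&(Q[...,2]>125)&(hsv[...,2]<70); print(" grip",a.sum(),Q[a].min(0),Q[a].max(0),rect(Q[a]) if a.sum()>3 else 0)
    a=near&(Q[...,2]>145)&(hsv[...,2]<70); print(" griptop",a.sum(),np.median(Q[a],0),rect(Q[a]) if a.sum()>3 else 0)
    w=(near&(hsv[...,1]<40)&(hsv[...,2]>170)&(Q[...,2]>70)).astype(np.uint8)
    k,l,s,ce=cv2.connectedComponentsWithStats(w)
    for i in range(1,k):
        if s[i,4]>8: print("  ball",ce[i],s[i,4],onplane(n,[ce[i]],90)[0].round(1),np.nanmedian(Q[l==i],0).round(1))
    a=near&(Q[...,2]>75)&(Q[...,2]<125)&(hsv[...,1]>60);print(" trough",a.sum(),rect(Q[a]))
    a=near&(Q[...,2]>78)&(Q[...,2]<95)&(hsv[...,1]<50)&(Q[...,1]>g[1]+40);print(" stop",a.sum(),np.median(Q[a],0),rect(Q[a]) if a.sum()>3 else 0)
E
python3 - <<'E'
import cv2,numpy as np
a=cv2.imread("pics/top0.png");b=cv2.imread("pics/scene0.png")
c=np.hstack([cv2.resize(a[75:195,220:320],None,fx=4,fy=4),cv2.resize(b[170:290,155:275],None,fx=3.3,fy=4)])
cv2.imwrite("pics/c0.png",c);print(c.shape)
E
```

```text
scene [477.73509431 260.25050363   0.        ] [708.36424396 -42.49200765  80.        ]
 pan>12 1358 (array([485.7, 253.8]), array([114.2, 101. ]), 1.81)
 pan rim 447 (array([485.6, 253.7]), array([114.1, 100.8]), 1.89) 48.59988445888553
 handle 228 (array([437.4, 252.1]), array([14.8, 50.9]), 5.54) [445.11073965 277.66845919  87.85260843] [441.17069374 252.72754383  80.97833967]
 grip 152 [639.05896352 -60.78480045 125.01787076] [657.71454141 -37.58030436 156.33187669] (array([648.5, -49.6]), array([16.1, 23.3]), 12.03)
 griptop 87 [649.63504817 -48.13472861 153.16998567] (array([648.3, -49.6]), array([15.6, 22.6]), 12.03)
  ball [214.42222222 206.95555556] 45 [659.9 -54.3  90. ] [663.8 -51.   96.7]
  ball [208.06521739 214.95652174] 46 [684.4 -51.4  90. ] [688.8 -46.1 100.7]
  ball [253.57692308 220.38461538] 26 [634.6  36.3  90. ] [633.9  35.8  87.2]
  ball [201.61363636 223.02272727] 44 [708.6 -48.6  90. ] [714.2 -41.2 103.8]
  ball [194.87755102 231.65306122] 49 [733.5 -45.4  90. ] [739.8 -37.1 106.7]
  ball [188.01886792 240.37735849] 53 [758.2 -42.3  90. ] [764.5 -31.8 109.7]

[... 584 characters left out ...]
138.4211106 ] [651.24984446 -37.31930344 159.221929  ] (array([643.1, -48.3]), array([15.9, 23.2]), 10.05)
 griptop 78 [642.34845035 -48.41484881 153.96427099] (array([643.1, -48.3]), array([15.9, 23.2]), 10.05)
  ball [271.         110.57142857] 14 [764.8 -31.9  90. ] [759.3 -31.7 111.3]
  ball [272.92857143 121.57142857] 14 [738.6 -36.9  90. ] [734.4 -36.8 108.1]
  ball [274.8125 132.6875] 16 [712.1 -41.8  90. ] [709.  -41.9 104.4]
  ball [276.46666667 143.86666667] 15 [685.6 -46.1  90. ] [683.6 -44.8 102.3]
 trough 1284 (array([714.8, -39.6]), array([192.4,  56.7]), 10.04)
 stop 50 [628.58323952  36.86010818  87.2896385 ] (array([707.4,  24.4]), array([ 16.7, 181.5]), 80.98)
(480, 796, 3)
```

View pics/c0.png

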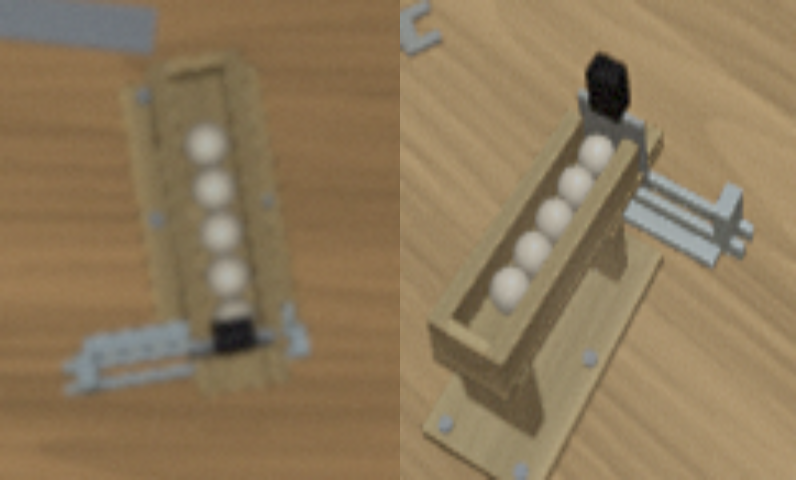

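move_arm([
  [[0,0,0.052],[0,0,0],1],
  [[0,0,0.052],[0,0,0],1],
  [[0,0,0.052],[0,0,0],1],
  [[0,0,0.052],[0,0,0],1],
  [[0,0,0.052],[0,0,0],1],
  [[0,0,0.052],[0,0,0],1],
  [[0,0,0.052],[0,0,0],1],
  [[0,0,0.052],[0,0,0],1],
])

```text
time: 1.1
tool_pos: [151.9, 605.7, 230.5]
ee_rot: [-3.141, 0.001, 1.584]
force: [0.4, -0.2, 0.3]
opening: 85.8
finger_force: 0.0
```

```bash
cat >> h.py <<'E'
from scipy.spatial.transform import Rotation as Ro
def go(pos,yaw_deg=None):
    s=ctrl.get_state(); R=Ro.from_euler("xyz",s["ee_rot"])
    print("t",s["time"],"tcp",s["tool_pos"].round(1),"yaw",np.degrees(s["ee_rot"]).round(2),"F",s["force"].round(1),"open",round(s["opening"],1),s["finger_force"])
    print("shift units",(R.inv().apply(np.array(pos)-s["tool_pos"])/100).round(3))
    if yaw_deg is not None: print("turn",((R.inv()*Ro.from_euler("xyz",[180,0,yaw_deg],degrees=True)).as_rotvec()/np.pi).round(4))
E
python3 -c "
from h import *
go([436.5,252.5,120],91.3)"
```

```text
t 1.1 tcp [151.9 605.7 230.5] yaw [-1.7998e+02  8.0000e-02  9.0730e+01] F [ 0.4 -0.2  0.3] open 85.8 0.0
shift units [-3.567  2.801  1.109]
turn [-0.0001  0.0004 -0.0032]
```

move_arm([
  [[0,0,0],[-0.446,0.35,0.139],1],
  [[0,0,0],[-0.446,0.35,0.139],1],
  [[0,0,0],[-0.446,0.35,0.139],1],
  [[0,0,0],[-0.446,0.35,0.139],1],
  [[0,0,0],[-0.446,0.35,0.139],1],
  [[0,0,0],[-0.446,0.35,0.139],1],
  [[0,0,0],[-0.446,0.35,0.139],1],
  [[0,0,0],[-0.446,0.35,0.139],1],
])

```text
time: 2.1
tool_pos: [439.3, 252.9, 119.5]
ee_rot: [-3.142, -0.0, 1.589]
force: [1.9, -0.6, 0.3]
opening: 85.2
finger_force: 0.0
```

```bash
python3 -c "
from h import *
go([436.5,252.5,46],91.3)"
```

```text
t 2.1 tcp [439.3 252.9 119.5] yaw [-180.     -0.     91.04] F [ 1.9 -0.6  0.3] open 85.2 0.0
shift units [-0.004 -0.028  0.735]
turn [-0.     -0.     -0.0015]
```

move_arm([
  [[0,0,0],[0,-0.02,0.25],1],
  [[0,0,0],[0,0,0.25],1],
  [[0,0,0],[0,0,0.24],1],
  [[0,0,0],[0,0,0],1],
  [[0,0,0],[0,0,0],1],
])

```text
time: 2.72
tool_pos: [436.8, 254.7, 46.5]
ee_rot: [3.141, -0.0, 1.589]
force: [-0.2, -0.4, 1.3]
opening: 85.4
finger_force: 0.0
```

move_arm([
  [[0,0,0],[0,0,0],-1],
  [[0,0,0],[0,0,0],-1],
  [[0,0,0],[0,0,0],-1],
  [[0,0,0],[0,0,0],-1],
  [[0,0,0],[0,0,0],-1],
  [[0,0,0],[0,0,0],-1],
  [[0,0,0],[0,0,0],-1],
  [[0,0,0],[0,0,0],-1],
])

```text
time: 3.72
tool_pos: [436.8, 254.7, 46.4]
ee_rot: [3.141, -0.0, 1.589]
force: [-1.6, 1.4, 5.6]
opening: 11.6
finger_force: 59.4
```

move_arm([
  [[0,0,0],[0,0,-0.2],-1],
  [[0,0,0],[0,0,-0.3],-1],
  [[0,0,-0.026],[0,0,0],-1],
  [[0,0,-0.025],[0,0,0],-1],
  [[0,0,0],[0,0,0],-1],
])

```text
time: 4.35
tool_pos: [435.4, 253.9, 95.0]
ee_rot: [-3.139, 0.001, 1.748]
force: [-0.6, 0.4, -2.4]
opening: 11.5
finger_force: 58.6
```

```bash
python3 -c "
from h import *
go([450.3,-84.5,70],100.2)"
```

```text
t 4.35 tcp [435.4 253.9  95. ] yaw [-1.7987e+02  4.0000e-02  1.0016e+02] F [-0.6  0.4 -2.4] open 11.5 58.564603328704834
shift units [-3.357 -0.45   0.254]
turn [-0.0007  0.0002 -0.0002]
```

move_arm([
  [[0,0,0],[-0.26,-0.056,0],-1],
  [[0,0,0],[-0.5,-0.056,0],-1],
  [[0,0,0],[-0.5,-0.056,0],-1],
  [[0,0,0],[-0.5,-0.056,0],-1],
  [[0,0,0],[-0.5,-0.056,0],-1],
  [[0,0,0],[-0.5,-0.056,0],-1],
  [[0,0,0],[-0.4,-0.056,0],-1],
  [[0,0,0],[-0.2,-0.056,0],-1],
])

```text
time: 5.35
tool_pos: [451.6, -86.2, 95.6]
ee_rot: [-3.141, 0.0, 1.745]
force: [0.1, 0.4, -2.1]
opening: 11.2
finger_force: 58.5
```

move_arm([
  [[0,0,0],[0,0,0.2],-1],
  [[0,0,0],[0,0,0.15],-1],
  [[0,0,0],[0,0,0],-1],
  [[0,0,0],[0,0,0],-1],
])

```text
time: 5.85
tool_pos: [452.1, -83.8, 61.0]
ee_rot: [-3.141, -0.0, 1.75]
force: [0.5, -0.3, -1.5]
opening: 11.5
finger_force: 58.5
```

Run:
```python
from h import *
go([529,-70,50.5],100.2)
for n in("scene","top"):
    im,d=cams.read_camera(n); cv2.imwrite(f"pics/{n}1.png",im[:,:,::-1]); Q=cloud(n,d)
    hsv=cv2.cvtColor(im,cv2.COLOR_RGB2HSV).astype(int)
    a=(hsv[...,1]<70)&(hsv[...,2]>60)&(Q[...,0]>440)&(Q[...,0]<590)&(abs(Q[...,1]+80)<90)&(Q[...,2]>5)&(Q[...,2]<80)
    p=Q[a]; print(n,a.sum(),p[p[:,2]>40].max(0) , np.percentile(p[:,2],[5,50,95]),cv2.minAreaRect(p[:,:2].astype(np.float32)))
a=cv2.imread("pics/top1.png");b=cv2.imread("pics/scene1.png")
cv2.imwrite("pics/c1.png",np.hstack([cv2.resize(a[80:280,200:400],(400,400)),cv2.resize(b[90:290,130:330],(400,400))]))
```

```text
t 5.85 tcp [452.1 -83.8  61. ] yaw [-179.99   -0.    100.24] F [ 0.5 -0.3 -1.5] open 11.5 58.460835597210234
shift units [-0.001  0.781  0.105]
turn [-0.0001 -0.      0.0002]
scene 1733 [564.79845393 -18.19215412  78.98140167] [17.10900925 31.72701365 65.20132108] ((502.0767517089844, -77.41816711425781), (112.8750228881836, 101.93104553222656), 10.09829330444336)
top 1136 [559.31071041 -16.44126952  69.73854639] [16.4477061  20.05141638 66.28284353] ((505.7071533203125, -76.62028503417969), (96.42784118652344, 105.77593231201172), 10.389449119567871)
```

View pics/c1.png

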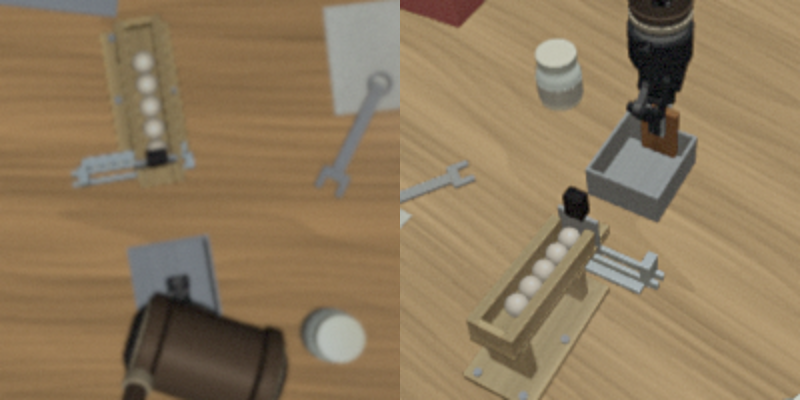

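The pan hangs level and upright from the handle, lined up in front of the spout. In the crop the pan is at (175,270) and the spout at (160,185). Next I slide it in low.

move_arm([
  [[0,0,0],[0,0,0.11],-1],
  [[0,0,0],[0,0.1,0],-1],
  [[0,0,0],[0,0.2,0],-1],
  [[0,0,0],[0,0.2,0],-1],
  [[0,0,0],[0,0.18,0],-1],
  [[0,0,0],[0,0.1,0],-1],
  [[0,0,0],[0,0,0],-1],
  [[0,0,0],[0,0,0],-1],
])

```text
time: 6.95
tool_pos: [527.8, -70.2, 49.7]
ee_rot: [-3.14, -0.001, 1.749]
force: [0.1, -0.4, -1.7]
opening: 11.4
finger_force: 58.7
```

move_arm([
  [[0,0,0],[0,0,0.03],-1],
  [[0,0,0],[0,0,0],-1],
])

```text
time: 7.2
tool_pos: [528.1, -70.3, 46.8]
ee_rot: [-3.141, -0.0, 1.749]
force: [0.7, -0.5, -2.9]
opening: 11.4
finger_force: 58.6
```

move_arm([
  [[0,0,0],[0,0,0.008],-1],
  [[0,0,0],[0,0,0],0],
  [[0,0,0],[0,0,0],0],
  [[0,0,0],[0,0,0],0],
  [[0,0,0],[0,0,0],0],
  [[0,0,0],[0,0,-0.3],0],
  [[0,0,0],[0,0,-0.4],0],
  [[0,0,0],[0,0,-0.4],0],
])

```text
time: 8.2
tool_pos: [528.5, -70.2, 157.1]
ee_rot: [-3.141, -0.0, 1.749]
force: [0.8, -0.3, 1.0]
opening: 42.4
finger_force: 0.0
```

move_arm([
  [[0,0,0],[-0.3,-0.3,-0.3],-1],
  [[0,0,0],[-0.4,-0.4,0],-1],
  [[0,0,0],[-0.4,-0.4,0],-1],
  [[0,0,0],[-0.3,-0.4,0],-1],
  [[0,0,0],[0,0,0],-1],
])

```text
time: 8.82
tool_pos: [404.0, -236.6, 186.3]
ee_rot: [-3.141, 0.0, 1.744]
force: [-0.0, 1.0, 0.2]
opening: -0.1
finger_force: 0.0
```

Run:
```python
from h import *
go([529,-70,50.5],100.2)
for n in("scene","top"):
    im,d=cams.read_camera(n); cv2.imwrite(f"pics/{n}2.png",im[:,:,::-1]); Q=cloud(n,d)
    hsv=cv2.cvtColor(im,cv2.COLOR_RGB2HSV).astype(int)
    r=np.hypot(Q[...,0]-580,Q[...,1]+62)<100
    a=r&(Q[...,2]>8)&(Q[...,2]<56)&(hsv[...,1]<70); p=Q[a]; print(n,a.sum(),cv2.minAreaRect(p[:,:2].astype(np.float32)),p[:,0].max())
    a=r&(Q[...,0]<560)&(Q[...,2]>62)&(Q[...,2]<100); p=Q[a]; print(" handle",a.sum(),cv2.minAreaRect(p[:,:2].astype(np.float32)),np.percentile(p[:,2],95))
    a=(Q[...,2]>145)&(hsv[...,2]<70)&(np.hypot(Q[...,0]-646,Q[...,1]+49)<40); print(" grip",a.sum(),cv2.minAreaRect(Q[a][:,:2].astype(np.float32)))
a=cv2.imread("pics/top2.png");b=cv2.imread("pics/scene2.png")
cv2.imwrite("pics/c2.png",np.hstack([cv2.resize(a[80:280,200:400],(400,400)),cv2.resize(b[90:290,130:330],(400,400))]))
```

```text
t 8.825 tcp [ 404.  -236.6  186.3] yaw [-1.7997e+02  2.0000e-02  9.9930e+01] F [-0.   1.   0.2] open -0.1 0.0
shift units [1.426 1.519 1.357]
turn [-0.0002  0.0001 -0.0015]
scene 681 ((593.8134155273438, -51.441925048828125), (163.9613800048828, 105.93457794189453), 20.761070251464844) 671.0423518819285
 handle 187 ((528.975341796875, -72.47021484375), (15.46172046661377, 50.80313491821289), 12.014132499694824) 86.82536211221064
 grip 89 ((647.4042358398438, -50.11133575439453), (17.468671798706055, 22.383543014526367), 10.025223731994629)
top 434 ((594.663330078125, -43.402015686035156), (155.25450134277344, 127.88591766357422), 10.488919258117676) 674.2117608013046
 handle 108 ((526.4520874023438, -69.80799865722656), (11.578810691833496, 49.412357330322266), 10.467049598693848) 88.03182561793676
 grip 75 ((643.0457153320312, -48.179107666015625), (16.111997604370117, 22.521045684814453), 9.422752380371094)
```

View pics/c2.png

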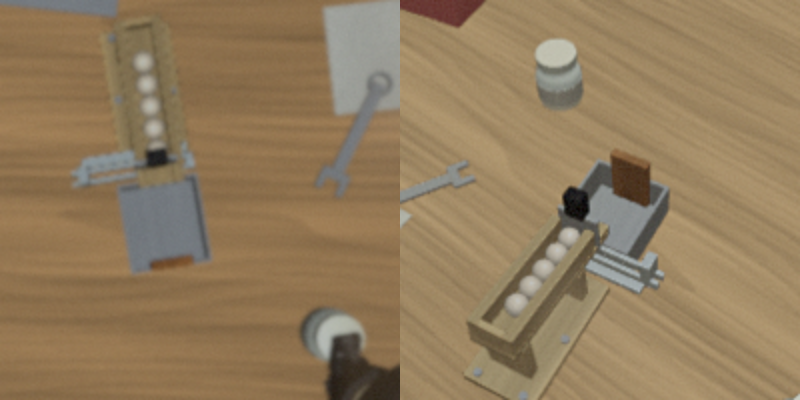

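move_arm([
  [[0,0,0],[0.16,0.45,0],-1],
  [[0,0,0],[0.16,0.45,0],-1],
  [[0,0,0],[0.16,0.45,0],-1],
  [[0,0,0],[0.16,0.45,0],-1],
  [[0,0,0],[0.16,0.45,0],-1],
  [[0,0,0],[0.16,0.45,0],-1],
  [[0,0,0],[0,0,0],-1],
  [[0,0,0],[0,0,0],-1],
])

```text
time: 9.93
tool_pos: [654.3, -90.8, 185.5]
ee_rot: [-3.14, -0.0, 1.752]
force: [0.1, -0.4, 0.4]
opening: -0.0
finger_force: 0.0
```

```bash
python3 -c "
from h import *
go([653.3,-93.5,130],100.2)"
```

```text
t 9.925 tcp [654.3 -90.8 185.5] yaw [-1.7990e+02 -3.0000e-02  1.0035e+02] F [ 0.1 -0.4  0.4] open -0.0 0.0
shift units [-0.025 -0.014  0.555]
turn [-0.0006 -0.0002  0.0009]
```

move_arm([
  [[0,0,0],[0,-0.014,0.25],-1],
  [[0,0,0],[0,0,0.3],-1],
  [[0,0,0],[0,0,0],-1],
  [[0,0,0],[0.12,0,0],-1],
  [[0,0,0],[0.12,0,0],-1],
  [[0,0,0],[0.12,0,0],-1],
  [[0,0,0],[0.12,0,0],-1],
  [[0,0,0],[0,0,0],-1],
])

```text
time: 10.92
tool_pos: [644.8, -43.6, 131.7]
ee_rot: [3.141, -0.001, 1.75]
force: [-0.0, 0.4, 0.5]
opening: -0.1
finger_force: 0.0
```

Run:
```python
from h import *
go([645.3-.177*37,-49.2+.984*37,130],100.2)
im,d=cams.read_camera("scene"); cv2.imwrite("pics/scene3.png",im[:,:,::-1])
b=cv2.imread("pics/scene3.png");cv2.imwrite("pics/c3.png",cv2.resize(b[90:290,130:330],(500,500)))
```

```text
t 10.925 tcp [644.8 -43.6 131.7] yaw [ 1.7996e+02 -6.0000e-02  1.0028e+02] F [-0.   0.4  0.5] open -0.1 0.0
shift units [ 0.314 -0.005  0.017]
turn [ 0.0002 -0.0003  0.0004]
```

View pics/c3.png

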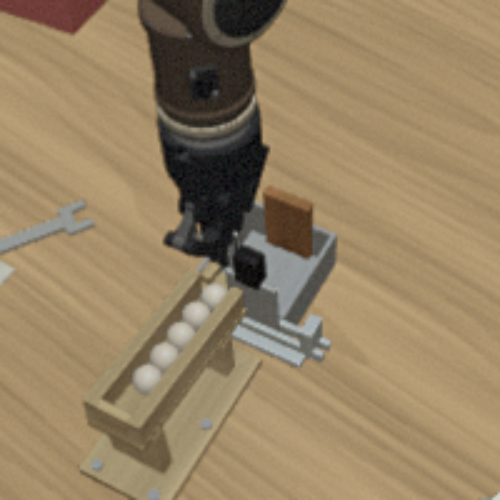

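The closed fingers have pushed the grip, now at (250,268) in the crop, roughly halfway to the stop. The balls are still held back. I keep pushing.

move_arm([
  [[0,0,0],[0.12,0,0],-1],
  [[0,0,0],[0.12,0,0],-1],
  [[0,0,0],[0.04,0,0],-1],
  [[0,0,0],[0,0,0],-1],
])

```text
time: 11.48
tool_pos: [639.7, -17.4, 131.1]
ee_rot: [-3.141, 0.0, 1.75]
force: [0.1, -3.5, 0.7]
opening: -0.1
finger_force: 1.0
```

move_arm([
  [[0,0,0],[0.02,0,0],-1],
  [[0,0,0],[0.02,0,0],-1],
])

```text
time: 11.72
tool_pos: [639.6, -17.3, 131.2]
ee_rot: [3.141, 0.006, 1.75]
force: [0.4, -12.3, -1.4]
opening: 0.2
finger_force: 6.6
```

move_arm([
  [[0,0,0],[0.02,0,0],-1],
  [[0,0,0],[0,0,0],-1],
  [[0,0,0],[0,0,0],-1],
])

```text
time: 12.1
tool_pos: [639.7, -17.3, 131.3]
ee_rot: [3.141, 0.009, 1.75]
force: [1.8, -14.5, -1.7]
opening: -0.2
finger_force: 7.3
```

move_arm([
  [[0,0,0],[-0.2,0,0],-1],
  [[0,0,0],[-0.3,0,0],-1],
  [[0,0,0],[0,0,-0.4],-1],
  [[0,0,0],[0,0,-0.5],-1],
  [[0,0,0],[-0.5,-0.3,0],-1],
  [[0,0,0],[-0.5,-0.3,0],-1],
  [[0,0,0],[-0.5,-0.3,0],-1],
  [[0,0,0],[0,0,0],-1],
])

```text
time: 13.1
tool_pos: [584.1, -227.9, 221.1]
ee_rot: [-3.141, -0.001, 1.743]
force: [0.7, -0.2, -0.7]
opening: -0.2
finger_force: 0.0
```

Run:
```python
from h import *
go([529,-70,50.5],100.2)
for n in("scene","top"):
    im,d=cams.read_camera(n); cv2.imwrite(f"pics/{n}4.png",im[:,:,::-1]); Q=cloud(n,d)
    hsv=cv2.cvtColor(im,cv2.COLOR_RGB2HSV).astype(int)
    a=(Q[...,2]>145)&(Q[...,2]<160)&(hsv[...,2]<70)&(np.hypot(Q[...,0]-635,Q[...,1]-10)<40); print(" grip",a.sum(),cv2.minAreaRect(Q[a][:,:2].astype(np.float32)))
    a=(Q[...,0]<560)&(Q[...,2]>62)&(Q[...,2]<100)&(np.hypot(Q[...,0]-528,Q[...,1]+70)<40); p=Q[a]; print(" handle",a.sum(),cv2.minAreaRect(p[:,:2].astype(np.float32)),np.percentile(p[:,2],95))
a=cv2.imread("pics/top4.png");b=cv2.imread("pics/scene4.png")
cv2.imwrite("pics/c4.png",np.hstack([cv2.resize(a[100:250,210:360],(400,400)),cv2.resize(b[130:280,140:290],(400,400))]))
```

```text
t 13.1 tcp [ 584.1 -227.9  221.1] yaw [-1.7999e+02 -7.0000e-02  9.9880e+01] F [ 0.7 -0.2 -0.7] open -0.2 0.0
shift units [ 1.648 -0.272  1.708]
turn [-0.0001 -0.0004 -0.0018]
 grip 94 ((638.92529296875, 4.5825958251953125), (15.329376220703125, 24.134519577026367), 16.315244674682617)
 handle 190 ((529.6272583007812, -72.6845703125), (14.661428451538086, 50.6999626159668), 10.755867004394531) 86.44214583706177
 grip 75 ((633.5364990234375, 5.4502363204956055), (16.47388458251953, 22.51313018798828), 11.399676322937012)
 handle 109 ((526.4258422851562, -69.89100646972656), (11.590117454528809, 49.5677375793457), 10.457233428955078) 88.0191195905297
```

View pics/c4.png

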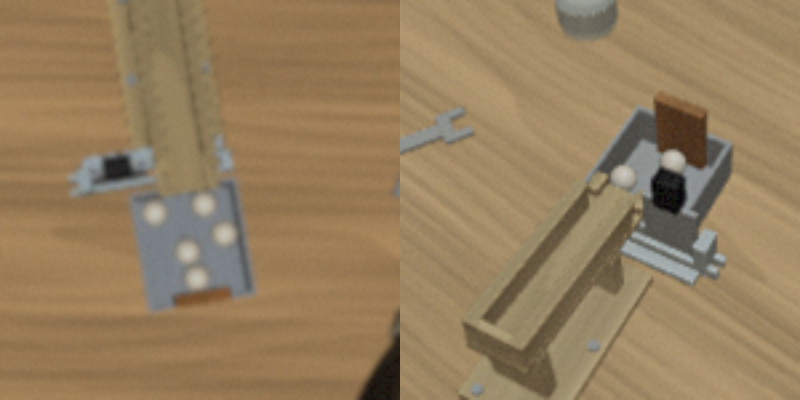

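All five balls lie in the pan, at (154,213), (204,205), (225,233), (188,252) and (197,277) in the crop. The pan hasn't moved. The grip centre is about 31 mm from the stop block's centre (32 mm expected), and the push stalled at 14 N, so the gate is at its end stop.

move_arm([
  [[0,0,0],[0,0,0],-1],
  [[0,0,0],[0,0,0],-1],
  [[0,0,0],[0,0,0],-1],
  [[0,0,0],[0,0,0],-1],
  [[0,0,0],[0,0,0],-1],
  [[0,0,0],[0,0,0],-1],
  [[0,0,0],[0,0,0],-1],
  [[0,0,0],[0,0,0],-1],
])

```text
time: 14.2
tool_pos: [585.6, -224.7, 221.3]
ee_rot: [-3.142, 0.0, 1.749]
force: [0.2, -0.8, 0.2]
opening: -0.2
finger_force: 0.0
```

```bash
python3 -c "
from cell import ctrl
print(ctrl.job_done())"
```

```text
the job is handed in; nothing more can be done
None
```

I handed the job in at about 14 s: the last pictures show the pan upright under the spout with all five balls in it, the gate measures as open to its stop, and the arm stayed clear of the jar, jug and wrench; no verdict came back.

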